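# Load a spray-out panel into the colour reader

### The job

Load the spray-out test panel into the colour reader: lift its carrier by the black upright grip, lay it flat on the reader's loading tray with the nose towards the slot, and slide it straight in until you feel it come up against the hidden backstop, so that it is fully home; then let go. The backstop is set differently for every job, so feel for it and push gently, never forcing the carrier, and leave the jars, the cup and the stirring paddle alone.

Things in the scene. Friction and masses are not known exactly. Their poses are not given: they have to be found in the camera images.
- carrier: Loose panel carrier, about 0.3 kg, lying flat: an aluminium bar 220 mm long (x), 50 wide (y), 10 thick, a dark painted chip on top. Near its tail a black upright grip rib 34 mm long (x), 14 thick (y), between two end plates 5 thick, 32 wide, all reaching 53 mm above the underside. Origin: centre of the underside. +x points to the nose (it enters the slot, 110 mm from the origin), +z up.
- carrier_grip (a point): Point in the middle of the carrier's grip rib: 75 mm behind the carrier's origin (towards the tail), 34 mm above the bar's underside. The rib is 14 mm thick across; fingers go either side of it, between the two end plates (34 mm apart), which keep them from sliding along. Same axes as the carrier.
- carrier_nose (a point): Middle of the carrier's front end, on the underside of the bar (110 mm ahead of the carrier's origin).
- reader: Colour reader, fixed: grey metal box 190 mm deep (x), 150 wide (y), 95 high, black panel on top. Origin: on the bench under the middle of the slot mouth; +x the way in (level), +z up. An aluminium loading tray, 84 mm wide and 12 high, reaches 150 mm out before the mouth (-x), level with the slot floor; on its last 60 mm two rails 8 mm high taper from 72 mm apart to the slot's width.
- slot_mouth (a point): Middle of the slot mouth at slot-floor level, 12 mm above the bench; axes as the reader. The slot is a level tunnel 53 mm wide and 15 mm high, closed at the back. A rigid backstop hides inside, 60 to 110 mm behind the mouth, different each time: before it the carrier slides with 1 to 3 N of friction (more if it rubs a side wall), at it the carrier stops hard.
- pin (a joint): Light sensing pin in the middle of the hidden backstop: 0 when free (it then stands 2.5 mm out of the backstop towards the mouth), 0.0025 m when the carrier's nose is home against the backstop; the reading is noisy by some 0.7 mm. Its spring (under 0.4 N) is too weak to push the carrier back or to be felt.
- jar_a: Bystander: powder jar with a white cap, 48 mm across, 75 mm high. Origin: centre of its underside.
- jar_b: Bystander: a second jar like it. Origin: centre of its underside.
- mix_cup: Bystander: empty white mixing cup, 72 mm across the rim, 85 mm high. Origin: centre of its underside.
- paddle: Bystander: flat stirring paddle with a wooden handle, about 240 mm long, lying on the bench.
There are look-alikes about, which are no part of the job. Of the things shaped like the carrier, the aluminium one is meant.

How it is judged:
By the outcome, as a careful person would: the job done as asked, in the order asked, and still so for the second after the job is handed in, with the robot touching nothing.
It also fails if it takes over 53 s, if anything falls off the work surface, if the arm or the gripper's body presses on something with over 40 N, if the wrist force passes 120 N, or if a joint passes its speed limit or range.

### The arm

A 6-joint arm with a two-finger parallel gripper is mounted at the origin on the work surface. World frame = base frame: x ahead of the robot, y to its left, z up, the work surface at z = 0. Lengths are in m, angles in degrees, forces in N, time in s.
With the tool pointing down it reaches from about 0.4 to 0.825 m from the base axis. Payload 7 kg.
Tool frame: the origin (TCP) lies on the front face of the gripper's body, between the roots of the fingers; the fingertips stand 66 mm ahead of it and the grasp point (between the pads) lies 47 mm ahead of it; z points along the fingers, y is the line along which they close (so a half turn about z gives the same grasp; the last joint's range is limited). The gripper opens to 88 mm and grips with 3 to 60 N. Pads are 19 mm wide; open, the fingers measure 130 mm over their backs; the gripper's body (78 mm by 193 mm) begins 47 mm behind the grasp point.
Start: joints at [-60.671, 20.546, 0.682, 0, -70.136, -16.507], TCP at [0.15, -0.658, 0.292] pointing down, gripper open.
Joint ranges: [-176.03, 176.03], [-82.01, 121.73], [-58.28, 71.71], [-173.87, 95.51], [-174.79, -0.11], [-173.66, 173.66]. Speed limits (degrees/s): [136.94, 136.94, 172.46, 180, 180, 180].

### API

Orientations are given as [roll, pitch, yaw] about the fixed x, y, z axes, in that order (R = Rz(yaw) Ry(pitch) Rx(roll)).
In Python, from plant import ctrl gives the robot as it stands.
- The arm moves only by the tool send_rows, never from a script. Its argument "deltas" is a list of rows, each a list of 2 entries, a list of its own where there are three numbers: the shift along the tool's x, y, z each as a share of 800 mm, from -1 to 1, then the turn about the tool's z as a share of 90 degrees, from -1 to 1. A call has exactly 5 rows; each row is the pose to reach, as a shift and turn from the pose commanded when the call began, along the tool's axes at that moment; what a row does not reach only later rows make up. A row lasts 1/12 s, in which the tool goes at most 41.7 mm and 7.16 degrees, less where a joint would pass 70% of its speed; a pose out of reach is approached as far as the arm can. A call with a number of a shift or a turn outside -1 to 1 is refused whole. A call with a gripper value outside its range is refused whole. "gripper" is the opening, from 0 (shut) to 1 (fully open), set as the call begins (left out, the last holds). The fingers move at their own pace and stop on an object; the grip force is fixed at half the most. Time passes only in rows, so rows that repeat a pose let the fingers close, or fill a call up. It gives the time, the measured TCP pose, the force, the opening and the grip force at its end, in the units of the state.
- ctrl.get_obs(): the state, without advancing time (a new reading comes with each control period).
- ctrl.snapshot(name): name is "scene" or "side" or "wrist"; returns a dict with "color" (480x640x3 uint8, red, green, blue), "vertical_fov" (degrees; the focal length in pixels is half the picture's height over the tangent of half this angle, whatever the lens; pixels are square), "cx", "cy" (the principal point, pixels), "k1" (the pictures are not rectified: a ray, as slopes to the right and down, at radius r is drawn at 1 + k1 r^2 times it, then the intrinsics apply), "rvec" (rotation vector, rad) and "tvec" (3), from world to camera coordinates, as OpenCV has them. Camera axes: x right, y down, z forward; pixel columns grow to the right and rows downward; lengths in m; the calibration is good to about 2 mm. A picture is of the moment at which its call begins. There is no depth.
- ctrl.close_job(): hands the job in; it is judged then, once.
Trained networks look in a picture, given as the dict that the camera call returned (one of the last four; its "shot" number tells which), for a name from the list of things; names that differ only in an ending like _2 or _b are one class to them, and where a whole thing is asked for, a point or a joint stands for the part that bears it (a point fixed in the world has none). Each returns a list of dicts, best first, with "conf" (0 to 1); they miss things now and then, are a little off and sometimes report something else, mostly with a low value. They report only what shows in the picture. A call takes as long as a camera call. They do not tell look-alikes from the thing itself.
- ctrl.boxes_of(picture, thing): "xy" ([column, row] as shares, 0 to 1, of the picture: columns of its width, rows of its height, amid what is visible of it).
- ctrl.cut_out(picture, thing): "pixels" (480x640 bool, what is visible of it) and "xy" ([column, row] as shares, 0 to 1, of the picture: columns of its width, rows of its height, amid what is visible of it).
The state is a dict: "clock": time; "joint_pos": joint angles; "qvel": joint speeds; "tau": joint torques, N m; "tool_pos": TCP position; "orientation": TCP orientation; "force": force on the tool from outside, world axes, zero at the start; "moment": the same for the moment, N m; "opening": finger opening in m; "gripper_force": force on a finger pad.
Only numpy, scipy, OpenCV 4.12 (cv2) and the standard library are available. Lean on these libraries where they do the work, as an engineer would, in place of code of your own. Each camera call takes 0.05 s, during which the arm holds its last target. There are 200 camera calls.

## Working session

There is one attempt and no reset: what is moved stays moved. The work goes in short steps, Python scripts to look and compute and a tool call to move; the robot and the scene stay as the last step left them, time stands still between calls to the robot, and variables do not carry over. Pictures are saved under pics/ and viewed, at most 10 in all, crops included, and the job is handed in when it is done.

Besides the shell and the picture viewer there is one more tool, called as name([rows], argument=value, ...), one row to a line, values as JSON. send_rows: Moves the arm, as the interface text tells. Shift numbers are shares of 800 mm and turn numbers shares of 90 degrees, none past 1 either way. Its arguments: {"type":"object","properties":{"deltas":{"type":"array","items":{"type":"array"}},"gripper":{"type":"number"}},"required":["deltas"]}

```bash
ls; mkdir -p pics
cat > h.py <<'E'
import numpy as np, cv2
from plant import ctrl
from scipy.spatial.transform import Rotation as R
def K(p):
    f=240/np.tan(np.radians(p["vertical_fov"])/2); return f,np.array([p["cx"],p["cy"]])
def proj(p,X):
    f,c=K(p); M=cv2.Rodrigues(np.array(p["rvec"],float))[0]
    X=np.atleast_2d(X)@M.T+np.array(p["tvec"]).ravel(); s=X[:,:2]/X[:,2:]
    r2=(s**2).sum(1,keepdims=True); return s*(1+p["k1"]*r2)*f+c
def ground(p,uv,z):
    f,c=K(p); M=cv2.Rodrigues(np.array(p["rvec"],float))[0]; t=np.array(p["tvec"]).ravel()
    d=(np.atleast_2d(uv)-c)/f; s=d.copy()
    for _ in range(20): s=d/(1+p["k1"]*(s**2).sum(1,keepdims=True))
    ray=np.c_[s,np.ones(len(s))]@M; o=-M.T@t
    return o+ray*((z-o[2])/ray[:,2])[:,None]
def save(p,n): cv2.imwrite("pics/"+n,p["color"][:,:,::-1])
def px(d): return np.array(d["xy"])*[640,480]
E
python3 - <<'E'
from h import *
print(ctrl.get_obs())
ims=[]
for n in ["scene","side"]:
    p=ctrl.snapshot(n); save(p,n+"0.png")
    for t in ["carrier","carrier_grip","reader","slot_mouth","jar_a","mix_cup","paddle"]:
        try:
            for d in ctrl.boxes_of(p,t): print(n,t,round(d["conf"],2),px(d).round(0),ground(p,px(d),0.02)[0].round(3))
        except Exception as e: print(t,e)
E
```

```text
pics
{'clock': 0.0, 'joint_pos': array([-6.06731851e+01,  2.05898188e+01,  6.33153112e-01, -1.88077357e-02,
       -7.01356757e+01, -1.65062836e+01]), 'qvel': array([-0.04287233,  0.02406492, -0.1433752 , -0.0500212 , -0.01238833,
       -0.00369863]), 'tau': array([ 7.57156317e-05, -5.82728899e+01,  2.93047071e+01,  6.99722975e+00,
        7.13873509e-03, -1.38826963e-04]), 'tool_pos': array([ 0.14966371, -0.65780438,  0.29124026]), 'orientation': array([ 1.79906440e+02, -9.28656003e-03, -1.67185866e+02]), 'force': array([ 0.02031112,  0.14462948, -0.57130231]), 'moment': array([ 0.03288414, -0.02817727,  0.00156538]), 'gripper_force': 0.0, 'opening': 0.08758448224933423}
scene carrier 0.77 [287. 200.] [ 0.357 -0.267  0.02 ]
scene carrier 0.72 [266. 245.] [ 0.531 -0.246  0.02 ]
scene carrier 0.7 [477. 226.] [0.277 0.23  0.02 ]
scene carrier_grip 0.87 [289. 196.] [ 0.341 -0.267  0.02 ]
scene carrier_grip 0.7 [480. 226.] [0.276 0.237 0.02 ]
scene carrier_grip 0.67 [264. 242.] [ 0.523 -0.256  0.02 ]
scene reader 0.72 [443. 289.] [0.513 0.199 0.02 ]
scene reader 0.43 [368. 356.] [0.747 
[... 466 characters left out ...]
64 0.247 0.02 ]
side carrier 0.74 [335. 221.] [ 0.505 -0.227  0.02 ]
side carrier 0.69 [223. 231.] [ 0.772 -0.131  0.02 ]
side carrier_grip 0.92 [333. 222.] [ 0.511 -0.224  0.02 ]
side carrier_grip 0.85 [422. 373.] [0.257 0.251 0.02 ]
side carrier_grip 0.78 [416. 223.] [ 0.301 -0.259  0.02 ]
side carrier_grip 0.46 [283. 338.] [0.532 0.21  0.02 ]
side reader 0.73 [282. 335.] [0.536 0.202 0.02 ]
side slot_mouth 0.69 [284. 339.] [0.531 0.213 0.02 ]
side jar_a 0.94 [221. 229.] [ 0.782 -0.14   0.02 ]
side jar_a 0.6 [284. 338.] [0.53  0.208 0.02 ]
side jar_a 0.57 [255. 198.] [ 0.741 -0.301  0.02 ]
side mix_cup 0.82 [191. 277.] [0.782 0.061 0.02 ]
side paddle 0.83 [315. 179.] [ 0.601 -0.434  0.02 ]
```

View pics/scene0.png

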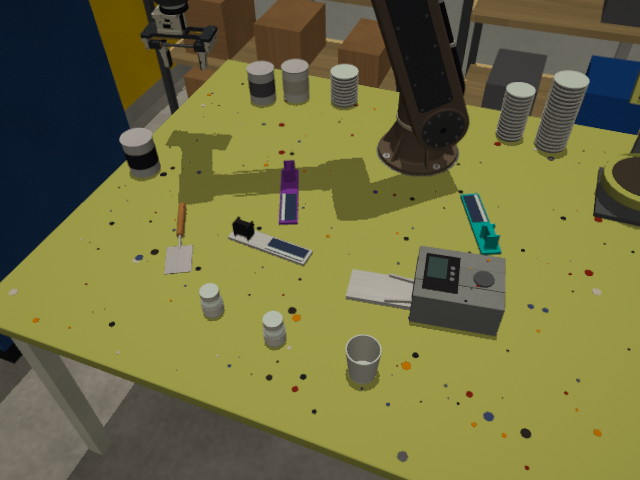

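View pics/side0.png

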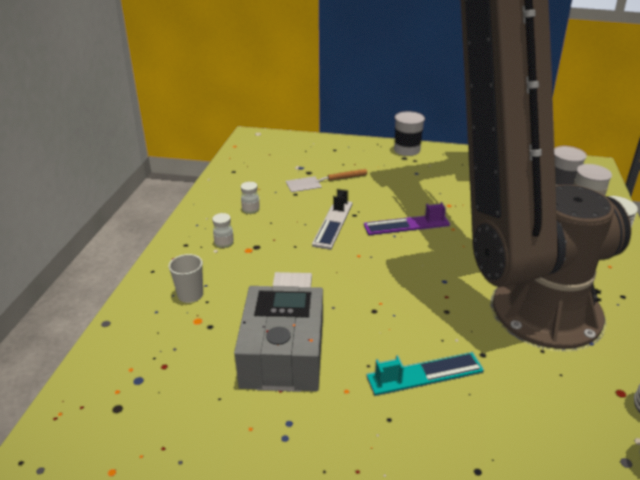

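The aluminium carrier lies in the scene picture with its tail at about (232,238), nose at (311,256) and grip at (243,229). The reader's tray is at (350–415, 273–305), with the way in pointing right. The look-alikes are purple and teal. I'll enlarge to get the corners.

Run:
```python
from h import *
im=cv2.imread("pics/scene0.png")[215:345,225:515]
cv2.imwrite("pics/crop0.png",cv2.resize(im,None,fx=2.75,fy=2.75,interpolation=cv2.INTER_CUBIC))
p=ctrl.snapshot("scene"); print({k:p[k] for k in p if k!="color"})
```

```text
{'vertical_fov': 45.47343027968897, 'cx': 321.22580867512556, 'cy': 241.26555301085585, 'k1': 0.05331289420197515, 'rvec': array([ 1.45897516,  2.13620424, -0.8826309 ]), 'tvec': array([ 0.28788466, -0.27067392,  1.72125618]), 'shot': 3}
```

View pics/crop0.png

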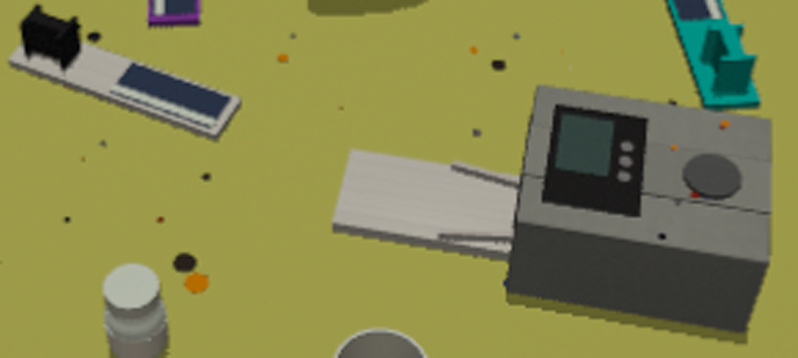

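Run:
```python
from h import *
from scipy.optimize import least_squares
p=ctrl.snapshot("scene")
def fit(obj,uv,x0):
    uv=np.array(uv)/2.75+[225,215]-.3; obj=np.array(obj)
    def W(q):
        c,s=np.cos(q[2]),np.sin(q[2]); return np.c_[obj[:,0]*c-obj[:,1]*s+q[0],obj[:,0]*s+obj[:,1]*c+q[1],obj[:,2]]
    r=least_squares(lambda q:(proj(p,W(q))-uv).ravel(),x0)
    print(r.x.round(4),np.degrees(r.x[2]).round(2)); print(r.fun.reshape(-1,2).round(1).tolist())
fit([[-.11,-.025,.01],[.11,-.025,.01],[.11,.025,.01]],[[10,60],[217,133],[240,98]],[.53,-.25,1.3])
fit([[-.15,.042,.012],[-.15,-.042,.012],[0,.075,.095],[.19,.075,.095],[.19,-.075,.095],[0,-.075,.095]],[[351,150],[333,226],[540,86],[771,119],[768,262],[519,222]],[.55,.1,1.5])
```

```text
[ 0.5126 -0.2456  1.4894] 85.34
[[-0.7, -0.4], [-0.1, 0.5], [0.8, -0.3]]
[0.5425 0.1356 1.7273] 98.96
[[0.1, 0.4], [-0.1, -0.5], [-1.1, -0.7], [0.6, -0.1], [1.4, 0.5], [-0.9, -0.1]]
```

send_rows([
  [[-0.042, 0.025, 0.008], 0],
  [[-0.084, 0.05, 0.016], 0],
  [[-0.126, 0.075, 0.024], 0],
  [[-0.168, 0.1, 0.032], 0],
  [[-0.21, 0.125, 0.04], 0],
], gripper=1)

```text
clock: 1.32
tool_pos: [0.2923, -0.5221, 0.2601]
orientation: [-180.0, 0.0, -167.2]
force: [0.8, -1.4, -0.1]
opening: 0.0878
gripper_force: 0.0
```

send_rows([
  [[-0.042, 0.025, 0.008], 0],
  [[-0.084, 0.05, 0.016], 0],
  [[-0.126, 0.075, 0.024], 0],
  [[-0.168, 0.1, 0.032], 0],
  [[-0.21, 0.125, 0.04], 0],
])

```text
clock: 1.73
tool_pos: [0.4342, -0.3871, 0.2283]
orientation: [-180.0, 0.0, -167.2]
force: [0.8, -0.7, 0.4]
opening: 0.0875
gripper_force: 0.0
```

send_rows([
  [[-0.022, 0.013, 0.006], -0.078],
  [[-0.044, 0.026, 0.012], -0.156],
  [[-0.066, 0.039, 0.018], -0.234],
  [[-0.088, 0.052, 0.024], -0.312],
  [[-0.109, 0.063, 0.03], -0.39],
])

```text
clock: 2.15
tool_pos: [0.5077, -0.3191, 0.2041]
orientation: [-180.0, 0.0, -131.7]
force: [0.0, -0.2, -0.7]
opening: 0.0878
gripper_force: 0.0
```

send_rows([
  [[0, 0, 0], -0.078],
  [[0, 0, 0], -0.156],
  [[0, 0, 0], -0.234],
  [[0, 0, 0], -0.312],
  [[0, 0, 0], -0.39],
])

```text
clock: 2.57
tool_pos: [0.507, -0.32, 0.2042]
orientation: [-180.0, -0.0, -96.6]
force: [0.9, -0.1, -1.1]
opening: 0.0877
gripper_force: 0.0
```

```bash
cat >> h.py <<'E'
def need(xyz,yaw):
    """shift (shares, tool axes) and turn from the current pose to a world TCP target, tool down"""
    o=ctrl.get_obs(); M=R.from_euler("xyz",o["orientation"],degrees=True)
    d=M.inv().apply(np.array(xyz)-o["tool_pos"])/.8
    t=-((yaw-o["orientation"][2]+180)%360-180)/90
    print("t",round(o["clock"],2),"pos",o["tool_pos"].round(4),"rpy",o["orientation"].round(2),"F",o["force"].round(1),"need",d.round(4),round(t,4))
E
python3 - <<'E'
from h import *
need([.5065,-.3204,.2],-94.7)
p=ctrl.snapshot("wrist"); save(p,"w1.png")
c=[.5126,-.2456]; a=np.radians(85.34); Rz=np.array([[np.cos(a),-np.sin(a)],[np.sin(a),np.cos(a)]])
for t in ["carrier","carrier_grip"]:
    for d in ctrl.boxes_of(p,t): print(t,d["conf"],px(d))
for X in [[.11,.025,.01],[.11,-.025,.01],[-.11,.025,.01],[-.11,-.025,.01],[-.075,0,.053]]: print(X,proj(p,[*(Rz@X[:2]+c),X[2]]).round(0))
E
```

```text
t 2.57 pos [ 0.507  -0.32    0.2042] rpy [-180.     -0.    -96.62] F [ 0.9 -0.1 -1.1] need [0.0006 0.0005 0.0052] -0.0213
carrier 0.85 [326.528 254.016]
carrier 0.77 [575.488 242.304]
carrier_grip 0.84 [574.72  237.792]
carrier_grip 0.7 [324.928 251.184]
[0.11, 0.025, 0.01] [[359. 428.]]
[0.11, -0.025, 0.01] [[303. 429.]]
[-0.11, 0.025, 0.01] [[356. 180.]]
[-0.11, -0.025, 0.01] [[289. 182.]]
[-0.075, 0, 0.053] [[324. 242.]]
```

View pics/w1.png

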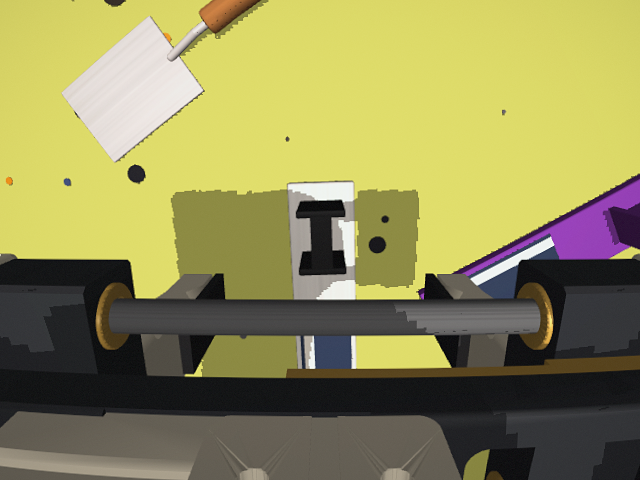

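The grip rib shows centred at about (321,237) and the bar's tail corners at (288,183) and (354,181). Both agree with the fit to within 2–3 mm, so I'm going down to grasp.

send_rows([
  [[0.001, 0, 0.02], -0.01],
  [[0.002, -0.001, 0.04], -0.021],
  [[0.002, -0.001, 0.06], -0.021],
  [[0.002, -0.001, 0.08], -0.021],
  [[0.002, -0.001, 0.1], -0.021],
], gripper=1)

```text
clock: 3.13
tool_pos: [0.5075, -0.3218, 0.1236]
orientation: [-180.0, -0.0, -95.4]
force: [0.4, -0.2, -0.1]
opening: 0.0879
gripper_force: 0.0
```

send_rows([
  [[0, 0, 0.015], 0],
  [[0, 0, 0.03], 0],
  [[0, 0, 0.042], 0],
  [[0, 0, 0.053], 0],
  [[0, 0, 0.053], 0],
])

```text
clock: 3.55
tool_pos: [0.5066, -0.3215, 0.08]
orientation: [179.9, 0.0, -95.2]
force: [-0.2, -0.8, -0.6]
opening: 0.0874
gripper_force: 0.0
```

send_rows([
  [[0, 0, 0], 0],
  [[0, 0, 0], 0],
  [[0, 0, 0], 0],
  [[0, 0, 0], 0],
  [[0, 0, 0], 0],
], gripper=0)

```text
clock: 3.97
tool_pos: [0.5077, -0.3218, 0.0824]
orientation: [-179.9, -0.0, -95.1]
force: [0.3, 0.6, -0.2]
opening: 0.0601
gripper_force: 0.0
```

send_rows([
  [[0, 0, 0], 0],
  [[0, 0, 0], 0],
  [[0, 0, 0], 0],
  [[0, 0, 0], 0],
  [[0, 0, 0], 0],
])

```text
clock: 4.38
tool_pos: [0.5074, -0.3218, 0.0818]
orientation: [180.0, 0.0, -95.1]
force: [0.9, -0.3, -0.1]
opening: 0.0265
gripper_force: 0.0
```

send_rows([
  [[0, 0, 0], 0],
  [[0, 0, 0], 0],
  [[0, 0, 0], 0],
  [[0, 0, 0], 0],
  [[0, 0, 0], 0],
])

```text
clock: 4.8
tool_pos: [0.5076, -0.3218, 0.0817]
orientation: [-180.0, -0.0, -95.1]
force: [1.9, -0.5, -0.4]
opening: 0.0138
gripper_force: 30.0
```

send_rows([
  [[0, 0, -0.01], 0],
  [[0, 0, -0.02], 0],
  [[0, 0, -0.03], 0],
  [[0, 0, -0.045], 0],
  [[0, 0, -0.06], 0],
])

```text
clock: 5.22
tool_pos: [0.5072, -0.3217, 0.1308]
orientation: [180.0, 0.0, -95.1]
force: [-0.0, 0.1, -2.3]
opening: 0.0139
gripper_force: 30.0
```

Run:
```python
from h import *
u=np.array([np.cos(np.radians(98.96)),np.sin(np.radians(98.96))]); m=np.array([.5425,.1356])
g=m-u*(.03+.185)   # nose 30 mm before mouth
print(g, ctrl.get_obs()["opening"]); need([*g,.13],-81.04)
```

```text
[ 0.57598515 -0.07677642] 0.013852024703546234
t 5.22 pos [ 0.5072 -0.3217  0.1308] rpy [179.98   0.   -95.09] F [-0.   0.1 -2.3] need [-0.3126 -0.0584  0.001 ] -0.1561
```

send_rows([
  [[-0.03, -0.006, 0], -0.03],
  [[-0.07, -0.013, 0], -0.06],
  [[-0.12, -0.022, 0], -0.09],
  [[-0.17, -0.031, 0], -0.12],
  [[-0.21, -0.039, 0], -0.156],
])

```text
clock: 5.63
tool_pos: [0.5538, -0.1551, 0.1309]
orientation: [-179.9, -0.0, -80.9]
force: [-0.0, -0.4, -2.8]
opening: 0.0138
gripper_force: 30.0
```

Run:
```python
from h import *
need([.576,-.0768,.13],-81.04)
p=ctrl.snapshot("side"); s=ctrl.snapshot("scene")
a=p["color"][150:400,180:480]; b=s["color"][190:340,230:530]
im=np.vstack([cv2.resize(a[:130],(780,338)),cv2.resize(b[:100],(780,260))])
cv2.imwrite("pics/c2.png",im[:,:,::-1])
```

```text
t 5.63 pos [ 0.5538 -0.1551  0.1309] rpy [-179.93   -0.    -80.92] F [-0.  -0.4 -2.8] need [-0.0922 -0.0428  0.0011] 0.0013
```

View pics/c2.png

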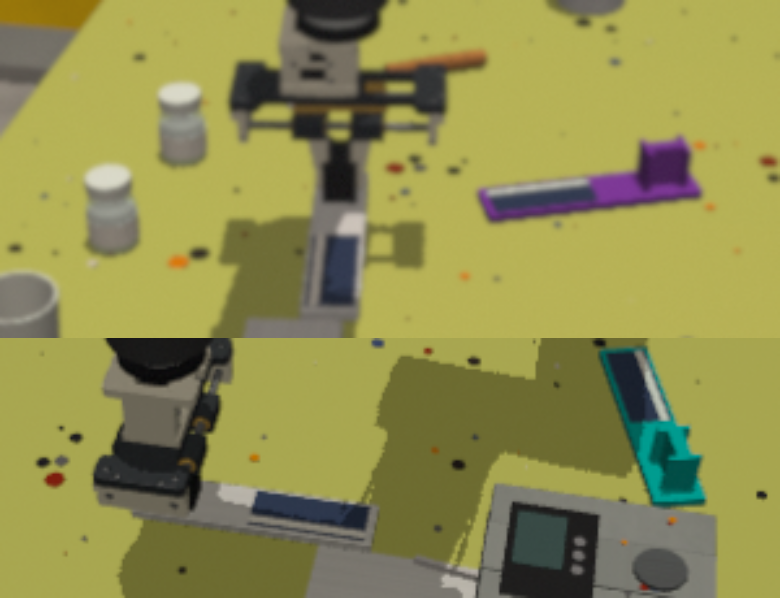

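The carrier is held and looks about level, with its nose corners in the scene picture near (373,270) and (376,255). I'll check for droop by projection.

Run:
```python
from h import *
s=ctrl.snapshot("scene"); p=ctrl.snapshot("side")
a=np.radians(180-80.92); u=np.array([np.cos(a),np.sin(a)]); v=np.array([-u[1],u[0]]); g=np.array([.5538,-.1551])
for dz in [0,-.01,-.02,-.03]:
    print(dz,[(proj(q,[*(g+u*.185+v*y),.06+dz])[0]).round(1).tolist() for q in (s,p) for y in (.025,-.025)])
print("seen scene far",[379/2.6+230,170/2.6+190],"near",[373/2.6+230,209/2.6+190],"side left(near)",[302/2.6+180,310/2.6+150],"right",[358/2.6+180,316/2.6+150])
```

```text
0 [[373.4, 253.7], [369.9, 269.4], [317.6, 267.8], [294.7, 267.4]]
-0.01 [[373.2, 256.6], [369.7, 272.2], [317.6, 271.4], [294.8, 271.0]]
-0.02 [[373.0, 259.5], [369.6, 275.0], [317.7, 275.0], [295.0, 274.6]]
-0.03 [[372.8, 262.3], [369.4, 277.8], [317.7, 278.6], [295.1, 278.2]]
seen scene far [375.7692307692308, 255.3846153846154] near [373.46153846153845, 270.38461538461536] side left(near) [296.15384615384613, 269.2307692307692] right [317.6923076923077, 271.53846153846155]
```

send_rows([
  [[-0.02, -0.01, 0], 0],
  [[-0.045, -0.02, 0], 0],
  [[-0.07, -0.033, 0], 0],
  [[-0.092, -0.043, 0], 0],
  [[-0.092, -0.043, 0.005], 0],
])

```text
clock: 6.25
tool_pos: [0.5775, -0.0778, 0.127]
orientation: [-179.8, -0.0, -81.0]
force: [0.6, 0.6, -2.6]
opening: 0.0136
gripper_force: 30.0
```

send_rows([
  [[0, 0, 0.005], 0],
  [[0, 0, 0.01], 0],
  [[0, 0, 0.016], 0],
  [[0, 0, 0.02], 0],
  [[0, 0, 0.02], 0],
])

```text
clock: 6.67
tool_pos: [0.5751, -0.08, 0.1087]
orientation: [179.9, 0.0, -81.1]
force: [-0.3, 0.1, -3.6]
opening: 0.0136
gripper_force: 30.0
```

Run:
```python
from h import *
need([.576,-.0768,.0937],-81.04)
p=ctrl.snapshot("side"); s=ctrl.snapshot("scene")
a=p["color"][230:300,220:380]; b=s["color"][235:330,300:460]
im=np.vstack([cv2.resize(a,(640,280),interpolation=cv2.INTER_CUBIC),cv2.resize(b[:80],(640,320),interpolation=cv2.INTER_CUBIC)])
cv2.imwrite("pics/c3.png",im[:,:,::-1])
```

```text
t 6.67 pos [ 0.5751 -0.08    0.1087] rpy [179.9    0.   -81.13] F [-0.3  0.1 -3.6] need [-0.0038 -0.0017  0.0188] -0.001
```

View pics/c3.png

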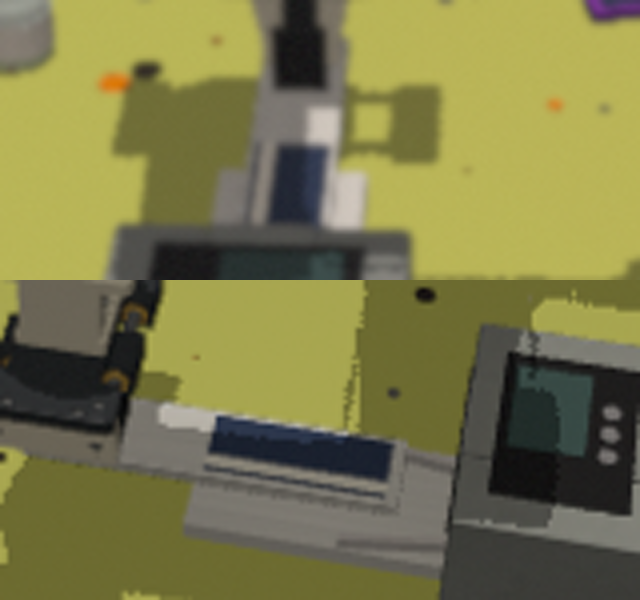

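Run:
```python
from h import *
from scipy.optimize import least_squares
s=ctrl.snapshot("scene"); p=ctrl.snapshot("side")
sc=np.array([[351,150],[333,226],[540,86],[771,119],[768,262],[519,222]])/2.75+[225,215]-.3
os=np.array([[-.15,.042,.012],[-.15,-.042,.012],[0,.075,.095],[.19,.075,.095],[.19,-.075,.095],[0,-.075,.095]])
sd=np.array([[217,170],[367,173],[118,228],[411,235]])/4+[220,230]-.4
od=np.array([[-.15,-.042,.012],[-.15,.042,.012],[0,-.075,.095],[0,.075,.095]])
def W(q,o):
    c,n=np.cos(q[2]),np.sin(q[2]); return np.c_[o[:,0]*c-o[:,1]*n+q[0],o[:,0]*n+o[:,1]*c+q[1],o[:,2]]
f=lambda q:np.r_[(proj(s,W(q,os))-sc).ravel(),(proj(p,W(q,od))-sd).ravel()]
r=least_squares(f,[.54,.13,1.72]); q=r.x; print("both",q.round(4),np.degrees(q[2]).round(2)); print(r.fun.reshape(-1,2).round(1).tolist())
r2=least_squares(lambda q:(proj(p,W(q,od))-sd).ravel(),[.54,.13,1.72]); print("side",r2.x.round(4),np.degrees(r2.x[2]).round(2),r2.fun.round(1))
# carrier edges predicted in side view, from TCP
a=np.radians(180-81.13);u=np.array([np.cos(a),np.sin(a)]);v=np.array([-u[1],u[0]]);g=np.array([.5751,-.08])
for L in (.03,.08,.13,.188): print(L,[((proj(p,[*(g+u*L+v*y),.038])[0]-[220,230])*4).round(0).tolist() for y in(-.025,.025)],[((proj(s,[*(g+u*L+v*y),.038])[0]-[300,235])*4+[0,280]).round(0).tolist() for y in(-.025,.025)])
d=g-q[:2]; U=np.array([np.cos(q[2]),np.sin(q[2])]); print("grip in reader axes",d@U,d@[-U[1],U[0]])
```

```text
both [0.5422 0.1369 1.7276] 98.98
[[0.6, 0.5], [0.4, -0.4], [-0.6, -0.6], [1.2, -0.1], [2.1, 0.6], [-0.3, 0.0], [0.5, -0.4], [-0.4, -0.5], [-0.7, -2.1], [0.6, -2.4]]
side [0.5412 0.1414 1.7276] 98.98 [ 0.5  0.9 -0.3  0.8 -0.8 -0.6  0.7 -0.9]
0.03 [[254.0, 90.0], [340.0, 92.0]] [[125.0, 462.0], [142.0, 399.0]]
0.08 [[246.0, 143.0], [334.0, 144.0]] [[210.0, 476.0], [225.0, 412.0]]
0.13 [[237.0, 198.0], [328.0, 200.0]] [[296.0, 490.0], [310.0, 425.0]]
0.188 [[226.0, 267.0], [321.0, 269.0]] [[397.0, 507.0], [409.0, 441.0]]
grip in reader axes -0.21933911874409717 0.001389305015465226
```

Run:
```python
from h import *
s=ctrl.snapshot("scene"); p=ctrl.snapshot("side")
a=p["color"][240:292,260:330]; b=s["color"][258:310,340:420]
im=np.hstack([cv2.resize(a,None,fx=5.3,fy=10,interpolation=cv2.INTER_CUBIC),cv2.resize(b,None,fx=5.3,fy=10,interpolation=cv2.INTER_CUBIC)])
cv2.imwrite("pics/c4.png",im[:,:,::-1]); print(im.shape)
```

```text
(520, 795, 3)
```

View pics/c4.png

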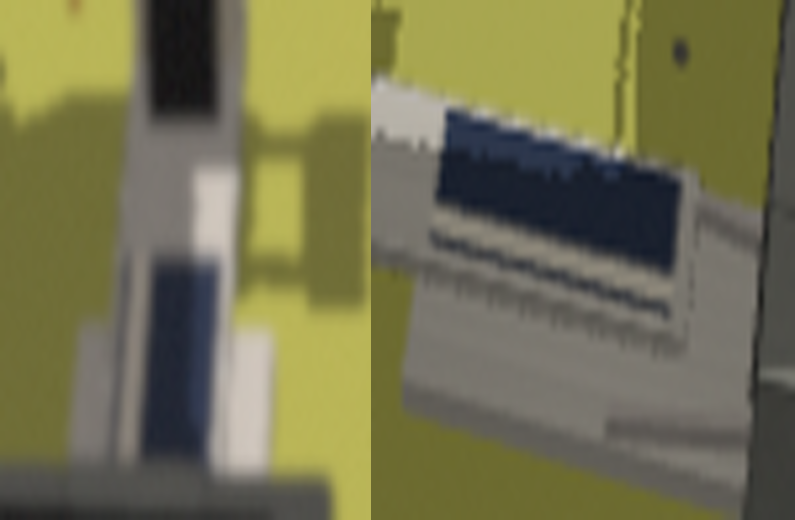

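Run:
```python
from h import *
s=ctrl.snapshot("scene"); p=ctrl.snapshot("side")
a=np.radians(98.98); U=np.array([np.cos(a),np.sin(a)]); V=np.array([-U[1],U[0]]); m=np.array([.5422,.1369])
def rd(q,uv,z):
    d=ground(q,uv,z)[0][:2]-m; return (d@U*1000).round(1),(d@V*1000).round(1)
for uv in [(294.5,255),(292.6,273)]: print("side carrier c",rd(p,uv,.037))
print("side tray c",rd(p,(293.0,273),.012))
for uv in [(400.6,274.8),(398.9,292)]: print("scene nose",rd(s,uv,.036))
for uv in [(346,297.5),(410.7,308.7)]: print("scene tray near",rd(s,uv,.012))
```

```text
side carrier c (np.float64(-182.1), np.float64(2.6))
side carrier c (np.float64(-114.5), np.float64(3.4))
side tray c (np.float64(-146.6), np.float64(1.0))
scene nose (np.float64(-35.1), np.float64(28.5))
scene nose (np.float64(-32.4), np.float64(-23.4))
scene tray near (np.float64(-149.9), np.float64(-45.0))
scene tray near (np.float64(-0.9), np.float64(-46.3))
```

send_rows([
  [[0, -0.002, 0.002], -0.001],
  [[0, -0.004, 0.006], -0.001],
  [[0, -0.004, 0.01], -0.001],
  [[0, -0.004, 0.013], -0.001],
  [[0, -0.004, 0.015], -0.001],
])

```text
clock: 7.48
tool_pos: [0.5789, -0.0786, 0.0971]
orientation: [180.0, 0.0, -81.0]
force: [-0.5, -0.4, -2.7]
opening: 0.0138
gripper_force: 30.0
```

send_rows([
  [[0, 0, 0.001], 0],
  [[0, 0, 0.002], 0],
  [[0, 0, 0.003], 0],
  [[0, 0, 0.003], 0],
  [[0, 0, 0.003], 0],
])

```text
clock: 7.9
tool_pos: [0.5792, -0.0786, 0.0954]
orientation: [-180.0, 0.0, -81.0]
force: [-0.2, -0.9, -3.2]
opening: 0.0134
gripper_force: 30.0
```

send_rows([
  [[0, 0, 0.001], 0],
  [[0, 0, 0.001], 0],
  [[0, 0, 0.002], 0],
  [[0, 0, 0.002], 0],
  [[0, 0, 0.002], 0],
])

```text
clock: 8.32
tool_pos: [0.5792, -0.0786, 0.0938]
orientation: [-180.0, 0.0, -81.0]
force: [-0.1, 1.3, -2.1]
opening: 0.0133
gripper_force: 30.0
```

send_rows([
  [[-0.003, 0, 0], 0],
  [[-0.006, 0, 0], 0],
  [[-0.009, 0, 0], 0],
  [[-0.012, 0, 0], 0],
  [[-0.012, 0, 0], 0],
])

```text
clock: 8.73
tool_pos: [0.5775, -0.0686, 0.0938]
orientation: [-180.0, 0.0, -80.9]
force: [0.5, -0.0, -2.9]
opening: 0.0139
gripper_force: 30.0
```

Run:
```python
from h import *
need([.5,0,.0937],-81.02); print(ctrl.get_obs()["moment"])
```

```text
t 8.73 pos [ 0.5775 -0.0686  0.0938] rpy [-1.800e+02  1.000e-02 -8.094e+01] F [ 0.5 -0.  -2.9] need [-0.0999  0.0822  0.0001] 0.0009
[ 0.09078987  0.14106538 -0.04766031]
```

send_rows([
  [[0, 0, 0.0005], 0],
  [[0, 0, 0.001], 0],
  [[0, 0, 0.001], 0],
  [[0, 0, 0.001], 0],
  [[0, 0, 0.001], 0],
])

```text
clock: 9.15
tool_pos: [0.5777, -0.0688, 0.0935]
orientation: [-180.0, 0.0, -80.9]
force: [-3.1, 3.2, 5.9]
opening: 0.0138
gripper_force: 30.0
```

send_rows([
  [[0, 0, 0.0005], 0],
  [[0, 0, 0.001], 0],
  [[0, 0, 0.001], 0],
  [[0, 0, 0.001], 0],
  [[0, 0, 0.001], 0],
])

```text
clock: 9.57
tool_pos: [0.5779, -0.0692, 0.0929]
orientation: [-180.0, -0.0, -80.9]
force: [-2.9, 1.0, 6.4]
opening: 0.0137
gripper_force: 30.0
```

send_rows([
  [[0, 0.001, -0.0005], 0],
  [[0, 0.002, -0.001], 0],
  [[0, 0.002, -0.001], 0],
  [[0, 0.002, -0.001], 0],
  [[0, 0.002, -0.001], 0],
])

```text
clock: 9.98
tool_pos: [0.5763, -0.0695, 0.0931]
orientation: [-180.0, -0.0, -81.0]
force: [1.0, -0.3, 1.6]
opening: 0.0141
gripper_force: 30.0
```

Run:
```python
from h import *
need([.5,0,.0937],-81.02); print(ctrl.get_obs()["moment"])
s=ctrl.snapshot("scene"); p=ctrl.snapshot("side")
a=p["color"][240:292,260:330]; b=s["color"][258:310,350:420]
im=np.hstack([cv2.resize(a,None,fx=5,fy=10,interpolation=cv2.INTER_CUBIC),cv2.resize(b,None,fx=6,fy=10,interpolation=cv2.INTER_CUBIC)])
cv2.imwrite("pics/c5.png",im[:,:,::-1]); print(im.shape)
```

```text
t 9.98 pos [ 0.5763 -0.0695  0.0931] rpy [-1.7997e+02 -1.0000e-02 -8.0950e+01] F [ 1.  -0.3  1.6] need [-0.1008  0.0806 -0.0008] 0.0007
[ 0.01613253 -0.1518355  -0.02091492]
(520, 770, 3)
```

View pics/c5.png

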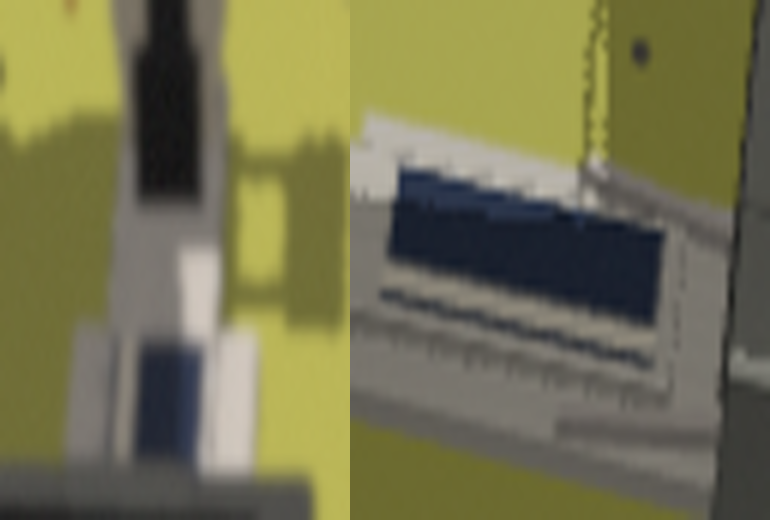

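The carrier now lies flat on the tray, centred between the rails (side view: carrier 110–216, tray 70–258). I'm sliding it in gently.

send_rows([
  [[-0.004, 0, 0], 0],
  [[-0.008, 0, 0], 0],
  [[-0.012, 0, 0], 0],
  [[-0.016, 0, 0], 0],
  [[-0.02, 0, 0], 0],
])

```text
clock: 10.5
tool_pos: [0.5736, -0.0535, 0.0933]
orientation: [-180.0, -0.0, -80.9]
force: [0.9, -5.8, 5.4]
opening: 0.0142
gripper_force: 30.0
```

send_rows([
  [[-0.004, 0, 0], 0],
  [[-0.008, 0, 0], 0],
  [[-0.012, 0, 0], 0],
  [[-0.016, 0, 0], 0],
  [[-0.02, 0, 0], 0],
])

```text
clock: 10.92
tool_pos: [0.5712, -0.0377, 0.0934]
orientation: [-180.0, -0.0, -80.9]
force: [0.6, -5.8, 6.7]
opening: 0.0138
gripper_force: 30.0
```

send_rows([
  [[-0.004, 0, -0.0005], 0],
  [[-0.008, 0, -0.0007], 0],
  [[-0.012, 0, -0.0007], 0],
  [[-0.016, 0, -0.0007], 0],
  [[-0.02, 0, -0.0007], 0],
])

```text
clock: 11.33
tool_pos: [0.5684, -0.0217, 0.0936]
orientation: [180.0, -0.0, -80.9]
force: [0.6, -4.7, 4.5]
opening: 0.0136
gripper_force: 30.0
```

send_rows([
  [[-0.004, 0, 0], 0],
  [[-0.008, 0, 0], 0],
  [[-0.012, 0, 0], 0],
  [[-0.016, 0, 0], 0],
  [[-0.02, 0, 0], 0],
])

```text
clock: 11.75
tool_pos: [0.566, -0.006, 0.0937]
orientation: [-180.0, -0.0, -80.9]
force: [0.7, -5.7, 5.9]
opening: 0.0138
gripper_force: 30.0
```

send_rows([
  [[-0.003, 0, -0.0005], 0],
  [[-0.006, 0, -0.001], 0],
  [[-0.009, 0, -0.001], 0],
  [[-0.012, 0, -0.001], 0],
  [[-0.012, 0, -0.001], 0],
])

```text
clock: 12.17
tool_pos: [0.564, 0.0039, 0.0939]
orientation: [179.9, 0.0, -81.0]
force: [-0.9, 1.1, -1.5]
opening: 0.0138
gripper_force: 30.0
```

send_rows([
  [[-0.001, 0, 0], 0],
  [[-0.002, 0, 0], 0],
  [[-0.003, 0, 0], 0],
  [[-0.004, 0, 0], 0],
  [[-0.005, 0, 0], 0],
])

```text
clock: 12.58
tool_pos: [0.5637, 0.0073, 0.0941]
orientation: [180.0, 0.0, -81.0]
force: [-0.0, -0.3, -3.3]
opening: 0.0139
gripper_force: 30.0
```

send_rows([
  [[-0.001, 0, 0.0003], 0],
  [[-0.002, 0, 0.0003], 0],
  [[-0.003, 0, 0.0003], 0],
  [[-0.004, 0, 0.0003], 0],
  [[-0.005, 0, 0.0003], 0],
])

```text
clock: 13.0
tool_pos: [0.5632, 0.0112, 0.0941]
orientation: [-180.0, 0.0, -81.0]
force: [-1.2, -0.1, -2.5]
opening: 0.0139
gripper_force: 30.0
```

send_rows([
  [[-0.001, 0, 0], 0],
  [[-0.002, 0, 0], 0],
  [[-0.003, 0, 0], 0],
  [[-0.004, 0, 0], 0],
  [[-0.005, 0, 0], 0],
])

```text
clock: 13.42
tool_pos: [0.5625, 0.0152, 0.0941]
orientation: [180.0, -0.0, -81.0]
force: [-0.1, 0.0, -3.4]
opening: 0.0139
gripper_force: 30.0
```

send_rows([
  [[-0.001, 0, 0], 0],
  [[-0.002, 0, 0], 0],
  [[-0.003, 0, 0], 0],
  [[-0.004, 0, 0], 0],
  [[-0.005, 0, 0], 0],
])

```text
clock: 13.83
tool_pos: [0.562, 0.0192, 0.0941]
orientation: [-180.0, 0.0, -81.0]
force: [-0.3, 0.3, -2.9]
opening: 0.0138
gripper_force: 30.0
```

send_rows([
  [[-0.001, 0, 0], 0],
  [[-0.002, 0, 0], 0],
  [[-0.003, 0, 0], 0],
  [[-0.004, 0, 0], 0],
  [[-0.005, 0, 0], 0],
])

```text
clock: 14.25
tool_pos: [0.5613, 0.0231, 0.0941]
orientation: [180.0, 0.0, -81.0]
force: [-0.2, 0.5, -3.7]
opening: 0.0139
gripper_force: 30.0
```

send_rows([
  [[-0.001, 0, 0], 0],
  [[-0.002, 0, 0], 0],
  [[-0.003, 0, 0], 0],
  [[-0.004, 0, 0], 0],
  [[-0.005, 0, 0], 0],
])

```text
clock: 14.67
tool_pos: [0.5607, 0.0271, 0.0941]
orientation: [-180.0, -0.0, -81.0]
force: [-0.7, -0.3, -2.4]
opening: 0.0139
gripper_force: 30.0
```

send_rows([
  [[-0.001, 0, 0], 0],
  [[-0.002, 0, 0], 0],
  [[-0.003, 0, 0], 0],
  [[-0.004, 0, 0], 0],
  [[-0.005, 0, 0], 0],
])

```text
clock: 15.08
tool_pos: [0.56, 0.031, 0.0941]
orientation: [180.0, 0.0, -81.0]
force: [-0.7, -0.6, -3.0]
opening: 0.014
gripper_force: 30.0
```

send_rows([
  [[-0.001, 0, 0], 0],
  [[-0.002, 0, 0], 0],
  [[-0.003, 0, 0], 0],
  [[-0.004, 0, 0], 0],
  [[-0.005, 0, 0], 0],
])

```text
clock: 15.5
tool_pos: [0.5594, 0.035, 0.0941]
orientation: [180.0, 0.0, -81.0]
force: [0.2, 0.2, -1.5]
opening: 0.0138
gripper_force: 30.0
```

send_rows([
  [[-0.001, 0, 0], 0],
  [[-0.002, 0, 0], 0],
  [[-0.003, 0, 0], 0],
  [[-0.004, 0, 0], 0],
  [[-0.005, 0, 0], 0],
])

```text
clock: 15.92
tool_pos: [0.5588, 0.0389, 0.0941]
orientation: [180.0, -0.0, -81.0]
force: [-0.4, 0.6, -2.1]
opening: 0.0138
gripper_force: 30.0
```

send_rows([
  [[-0.001, 0, 0], 0],
  [[-0.002, 0, 0], 0],
  [[-0.003, 0, 0], 0],
  [[-0.004, 0, 0], 0],
  [[-0.005, 0, 0], 0],
])

```text
clock: 16.33
tool_pos: [0.558, 0.0422, 0.0941]
orientation: [179.9, -0.1, -81.0]
force: [0.8, -9.1, -0.9]
opening: 0.014
gripper_force: 30.0
```

send_rows([
  [[-0.001, 0, 0], 0],
  [[-0.002, 0, 0], 0],
  [[-0.003, 0, 0], 0],
  [[-0.004, 0, 0], 0],
  [[-0.005, 0, 0], 0],
])

```text
clock: 16.75
tool_pos: [0.5572, 0.0427, 0.0947]
orientation: [179.8, -0.3, -81.0]
force: [6.4, -31.1, 4.2]
opening: 0.0139
gripper_force: 30.0
```

Hard stop: 31 N, purely axial. I'll ease off to a light touch, settle the carrier on the tray, then press lightly again.

send_rows([
  [[0.002, 0, 0], 0],
  [[0.004, 0, 0], 0],
  [[0.004, 0, 0.0005], 0],
  [[0.004, 0, 0.001], 0],
  [[0.004, 0, 0.001], 0],
])

```text
clock: 17.17
tool_pos: [0.5579, 0.0422, 0.094]
orientation: [180.0, -0.1, -81.0]
force: [1.7, -11.1, 4.3]
opening: 0.0137
gripper_force: 30.0
```

send_rows([
  [[0, 0, 0], 0],
  [[0, 0, 0], 0],
  [[0, 0, 0], 0],
  [[0, 0, 0], 0],
  [[0, 0, 0], 0],
])

```text
clock: 17.58
tool_pos: [0.5579, 0.0422, 0.0939]
orientation: [180.0, -0.1, -81.0]
force: [-0.4, -10.6, 3.4]
opening: 0.0141
gripper_force: 30.0
```

send_rows([
  [[0, 0, 0], 0],
  [[0, 0, 0], 0],
  [[0, 0, 0], 0],
  [[0, 0, 0], 0],
  [[0, 0, 0], 0],
], gripper=0.7)

```text
clock: 18.0
tool_pos: [0.5582, 0.0439, 0.0933]
orientation: [-180.0, 0.0, -80.9]
force: [1.0, -0.0, 0.5]
opening: 0.0417
gripper_force: 0.0
```

send_rows([
  [[0, 0, 0], 0],
  [[0, 0, 0], 0],
  [[0, 0, 0], 0],
  [[0, 0, 0], 0],
  [[0, 0, 0], 0],
])

```text
clock: 18.42
tool_pos: [0.5581, 0.0436, 0.0933]
orientation: [180.0, -0.0, -81.0]
force: [-1.0, -0.1, 0.0]
opening: 0.061
gripper_force: 0.0
```

Run:
```python
from h import *
o=ctrl.get_obs(); print(o.keys(),o["opening"],o["force"])
p=ctrl.snapshot("wrist"); save(p,"w6.png")
```

```text
dict_keys(['clock', 'joint_pos', 'qvel', 'tau', 'tool_pos', 'orientation', 'force', 'moment', 'gripper_force', 'opening']) 0.06104035162091248 [-0.98893277 -0.07958105  0.00128975]
```

View pics/w6.png

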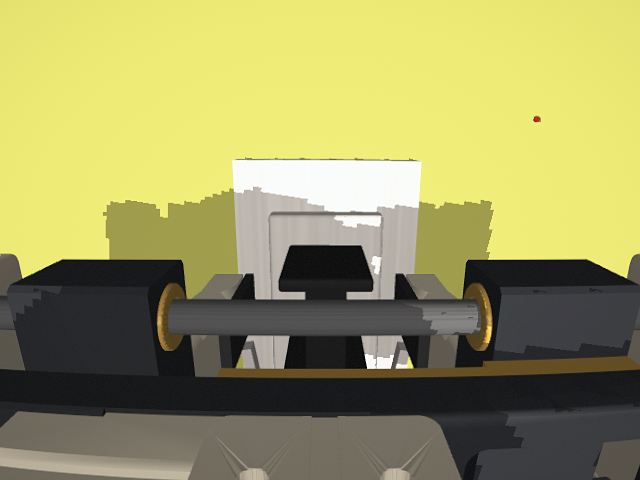

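The fingers are open, and the carrier lies flat and parallel on the tray (tail edge at row 213, grip plate at (325,268)). I'm retreating straight up.

send_rows([
  [[0, 0, -0.01], 0],
  [[0, 0, -0.03], 0],
  [[0, 0, -0.06], 0],
  [[0, 0, -0.1], 0],
  [[0, 0, -0.14], 0],
])

```text
clock: 18.88
tool_pos: [0.5576, 0.0433, 0.2067]
orientation: [179.9, -0.0, -81.0]
force: [2.1, 0.5, -0.7]
opening: 0.061
gripper_force: 0.0
```

Run:
```python
from h import *
o=ctrl.get_obs(); print(o["tool_pos"],o["force"])
p=ctrl.snapshot("wrist"); save(p,"w7.png")
a=np.radians(98.98);u=np.array([np.cos(a),np.sin(a)]);v=np.array([-u[1],u[0]]);g=np.array([.5579,.0422])+u*.004
for y in(.025,-.025): print(proj(p,[*(g-u*.035+v*y),.022]))
```

```text
[0.55755785 0.04332326 0.2066673 ] [ 2.05027756  0.50797757 -0.65985586]
[[357.75842732 187.03246823]]
[[287.98785895 186.95240568]]
```

View pics/w7.png

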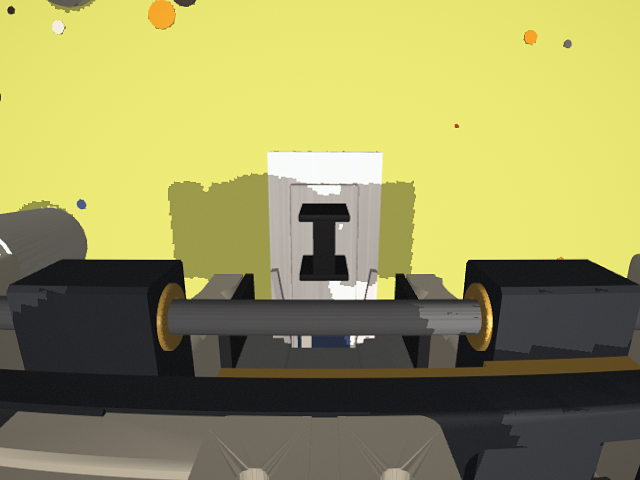

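The carrier sits straight on the tray with its tail edge at row 184 (predicted 187, about 2 mm), so it has not sprung back. The gripper is clear, so I'm handing in.

```bash
python3 -c "
from plant import ctrl
print(ctrl.close_job())"
```

```text
the job is handed in; nothing more can be done
None
```

The aluminium carrier was slid in until it met the backstop with a hard, straight stop (axial force briefly reached 31 N), eased to about 11 N and released lying flat; the job was handed in at about 19 s with the arm clear, no verdict was returned, and I had no pin reading to confirm it is home.

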